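# Hold a tube offcut over a clamped tube for tack welding

### The job

Turn the clamp knob on the welding fixture clockwise until it clicks over and stays there. Then pick up the loose rectangular tube that matches the one in the fixture, lift it over the upright spark screen and hold it upright straight above the clamped tube, outlines lined up, with a gap of about 8 mm for the welder and the two tubes never touching. Finish while still holding it there, without letting go; do not bump the screen, and leave the other offcuts and the hammer where they are.

Things in the scene. Friction and masses are not known exactly. Their poses are not given: they have to be found in the camera images.
- clamp_knob (a joint): angle of the clamp knob in rad: 0 at the start (slack), grows as it turns clockwise seen from above. An over-centre weight geared to it pushes back with up to about 0.12 N m, fading to none at 0.5 rad (plus 0.03 N m of friction); from about 0.65 rad on the knob snaps on by itself to its hard stop at 1.0 and stays there (clicked over, clamped)
- clamp_knob_grip (a point): centre of the knob's upright bar grip, on the turning axis, 67 mm above the bench. The black bar is 42 mm long along this point's x, 14 mm thick along its y, and its top is 7 mm above this point, its foot (a round disc of radius 22 mm, 8 mm high) 23 mm below; it turns about the vertical. The block under it is 72 x 72 mm, top 30 mm above the bench
- stub_top (a point): centre of the open upper end of the clamped rectangular steel tube that stands upright in the fixture, 90 mm above the bench; z up, outer section 50 mm along x and 30 mm along y, walls 3 mm
- fixture: welding fixture fixed to the bench: dark steel base plate 250 (x) x 110 (y) x 12 mm, origin at the centre of its underside, on the bench. It carries the clamped tube at x = +60 mm, the knob at x = -75 mm, and low jaw blocks (up to 42 mm high) either side of the tube; beyond them, at x = +142 mm, a round steel weight on a short arm (at most 87 mm above the bench) flops over from one side to the other as the knob clicks
- piece_center (a point): centre, half-way up, of the loose rectangular steel tube offcut, which stands upright on the bench: 80 mm tall along z, outer section 50 mm along x and 30 mm along y (same section as the clamped tube), walls 3 mm, about 0.27 kg
- piece_bottom (a point): centre of the lower end of the same loose rectangular tube, 40 mm below its centre, same axes
- screen: spark screen fixed to the bench between offcuts and fixture: an upright dark steel sheet 300 mm long (x), 6 mm thick (y), 140 mm high, origin at the middle of its foot on the bench; two feet 30 x 70 mm, 6 mm high
- square_tube: bystander: loose square steel tube offcut standing upright, 45 x 45 mm, 80 mm tall; origin at the centre of its lower end
- round_pipe: bystander: loose round steel pipe offcut standing upright, outer diameter 48 mm, 80 mm tall; origin at the centre of its lower end
- hammer: bystander: hammer lying on the bench to the right of the fixture (towards -y), 260 mm long along its x; origin on its underside
Mind the look-alikes: they are no part of the job. Leave any purple look-alike of the part that bears piece_center alone.

How it is judged:
On the way, in this order (a step that is already met when the one before it is completed fails the run):
1. the clamp knob has been turned clockwise past its click and stays there (beyond 0.85 rad) (value of joint clamp_knob above 0.85 rad), for 0.2 s.
2. the loose rectangular tube is carried over the spark screen (its lower end above the screen's top edge) (y of piece_center in the frame of screen between -0.05 and 0.05 m and x of piece_center in the frame of screen between -0.2 and 0.2 m and height (world z) of piece_center above 0.18 m).
At the end, for the whole second after the job is handed in: Knob beyond 0.85 rad; the loose rectangular tube still gripped, at rest, upright within 0.09 rad, its lower end 2 to 16 mm above the clamped tube and within 7 mm sideways, long sides parallel within 0.14 rad, touching nothing of the fixture (value of joint clamp_knob above 0.85 rad and z of piece_bottom in the frame of stub_top between 0.002 and 0.016 m and horizontal distance between piece_bottom and stub_top below 0.007 m and angle between the x axis of piece_bottom and the x axis of stub_top, either way round below 0.14 rad and angle between piece_bottom's own z axis and vertical below 0.09 rad and contact force between piece and fixture below 0.2 N and contact force between piece and the fingers above 2 N and linear speed of piece below 0.015 m/s); the arm keeps its last pose, push and grip.
It fails at once if the loose tube touches the fixture or the clamped tube (over 1 N) (contact force between piece and fixture above 1 N).
It fails at once if the spark screen is bumped (over 5 N) (contact force between screen and anything else above 5 N).
It fails at once if the square tube is moved by more than 30 mm (distance of square_tube from where it was at the start of the episode above 0.03 m).
It fails at once if the round pipe is moved by more than 30 mm (distance of round_pipe from where it was at the start of the episode above 0.03 m).
It fails at once if the hammer is moved by more than 30 mm (distance of hammer from where it was at the start of the episode above 0.03 m).
It also fails if it takes over 67 s, if anything falls off the work surface, if the arm or the gripper's body presses on something with over 40 N, if the wrist force passes 120 N, or if a joint passes its speed limit or range.

### The arm

A 7-joint arm with a two-finger parallel gripper is mounted at the origin on the work surface. World frame = base frame: x ahead of the robot, y to its left, z up, the work surface at z = 0. Lengths are in m, angles in rad, forces in N, time in s.
With the tool pointing down it reaches from about 0.425 to 0.925 m from the base axis. Payload 6.8 kg.
Tool frame: the origin (TCP) lies midway between the tips of the shut fingers; the grasp point (between the pads) lies 19 mm behind it (grip_point_offset is the z of the grasp point in the tool frame, in m); z points along the fingers, y is the line along which they close (so a half turn about z gives the same grasp; the last joint's range is limited). The gripper opens to 85 mm and grips with 20 to 120 N. Pads are 22 mm wide; open, the fingers measure 114 mm over their backs; the gripper's body (76 mm by 85 mm) begins 54 mm behind the grasp point. The pads swing forward as they close: fully open they stand 13 mm farther back than shut.
Start: joints at [1.202, 0.477, 0.022, 1.555, -0.011, 1.109, -0.083], TCP at [0.174, -0.652, 0.231] pointing down, gripper open.
Joint ranges: [-2.96, 2.96], [-0.34, 2.1], [-1.41, 1.46], [0.24, 2.44], [-1.37, 4.51], [0.17, 1.92], [-2.96, 2.96]. Speed limits (rad/s): [2.39, 2.39, 3.14, 3.14, 3.14, 3.14, 3.14].

### API

Orientations are given as a rotation vector (axis times angle).
In Python, from bench import get_obs, grab_frame, calibration, hand_in, grip_point_offset gives the robot as it stands.
- The arm moves only by the shell command python3 -m pendant 'ROWS' [OPENING] [FORCE]. ROWS is a JSON object of lists of equal length, an entry for each row: "translation": the shift along the world's x, y, z in units of 25 mm (1.0 is 25 mm), a list of three; "delta_rot": the turn, a rotation vector about the world's x, y, z in units of 5 degrees (1.0 is 5 degrees), a list of three. In form: {"translation": [[dx, dy, dz], ...], "delta_rot": [[rx, ry, rz], ...]}. A call has 1 to 12 rows; each row is the pose to reach, as a shift and turn from the pose commanded when the call began; what a row does not reach only later rows make up. A row lasts 1/8 s, in which the tool goes at most 62.5 mm and 10.7 degrees, less where a joint would pass 70% of its speed; a pose out of reach is approached as far as the arm can. A call with a gripper value outside its range is refused whole. OPENING is the opening, from 0 (shut) to 1 (fully open), set as the call begins (- or left out, the last holds). The fingers move at their own pace and stop on an object; FORCE is the grip in N (left out, the last holds). Time passes only in rows, so rows that repeat a pose let the fingers close. It gives the time, the measured TCP pose, the force, the opening and the grip force at its end, in the units of the state.
- get_obs(): the state, without advancing time (a new reading comes with each control period).
- grab_frame(name): name is "scene" or "top" or "wrist"; returns (picture, depth): 480x640x3 uint8, red, green, blue; 480x640 float32, m along the optical axis (not along the pixel's ray), 0 where there is no reading.
- calibration(name): a dict with "K" (3x3 intrinsics, pixels), "rvec" (rotation vector, rad) and "tvec" (3), from world to camera coordinates, as OpenCV has them. Camera axes: x right, y down, z forward; pixel columns grow to the right and rows downward; lengths in m; the calibration is good to about 2 mm. A picture is of the moment at which its call begins: read the wrist's pose just before it. calibration takes no time and is no camera call; for the wrist camera it gives the pose at the moment of the call.
- hand_in(): hands the job in; it is judged then, once.
The state is a dict: "clock": time; "joints": joint angles; "qvel": joint speeds; "tau": joint torques, N m; "tcp_pos": TCP position; "orientation": TCP orientation; "contact_force": force on the tool from outside, world axes, zero at the start; "moment": the same for the moment, N m; "grip_width": finger opening in m; "gripper_force": force on a finger pad.
Only numpy, scipy, OpenCV 4.12 (cv2) and the standard library are available. Lean on these libraries where they do the work, as an engineer would, in place of code of your own. Each camera call takes 0.05 s, during which the arm holds its last target. There are 200 camera calls.

## Working session

There is one attempt and no reset: what is moved stays moved. The work goes in short steps, Python scripts to look and compute and a shell command to move; the robot and the scene stay as the last step left them, time stands still between calls to the robot, and variables do not carry over. Pictures are saved under pics/ and viewed, at most 10 in all, crops included, and the job is handed in when it is done.

```bash
ls; mkdir -p pics; cat > h.py <<'E'
import numpy as np, cv2
from bench import *
def cam(n):
    c=calibration(n); R=cv2.Rodrigues(np.array(c["rvec"],float))[0]; return np.array(c["K"]),R,np.array(c["tvec"],float).ravel()
def cloud(n,c=None):
    K,R,t=c or cam(n); p,d=grab_frame(n)
    v,u=np.mgrid[:480,:640]; P=np.stack([(u-K[0,2])/K[0,0]*d,(v-K[1,2])/K[1,1]*d,d],-1)
    W=(P-t)@R; W[d==0]=np.nan
    return p,d,W
def save(p,f): cv2.imwrite("pics/"+f,p[...,::-1])
E
python3 - <<'E'
from h import *
print(get_obs(), grip_point_offset)
for n in("top","scene"):
    p,d,W=cloud(n); save(p,n+"1.png"); np.savez("/tmp/"+n+".npz",p=p,d=d,W=W); print(n,cam(n))
E
```

```text
pics
{'clock': 0.0, 'joints': array([ 1.20187919,  0.47782102,  0.0223573 ,  1.55643808, -0.0114951 ,
        1.10929016, -0.08308252]), 'qvel': array([ 0.00135017,  0.00116917, -0.00069269,  0.00054303,  0.00210224,
        0.00050312, -0.00051298]), 'tau': array([-2.38246082e-05, -5.96458054e+01,  1.60772435e+00, -2.81195140e+01,
        1.24096207e-02,  9.10982693e-03, -7.42205742e-06]), 'tcp_pos': array([ 0.17388634, -0.65161467,  0.23031767]), 'orientation': array([-3.11313951e+00, -4.08338096e-01,  6.03710603e-04]), 'contact_force': array([ 0.20843538, -0.27742773,  0.61140586]), 'moment': array([0.02677002, 0.03445865, 0.01764269]), 'gripper_force': 0.0, 'grip_width': 0.0853254063326284} -0.0187
top (array([[463.53792557,   0.        , 314.14980315],
       [  0.        , 463.53792557, 238.08361688],
       [  0.        ,   0.        ,   1.        ]]), array([[-0.02003197, -0.99968459,  0.01514709],
       [-0.99385408,  0.01826083, -0.10918159],
       [ 0.10887055, -0.01724112, -0.99390641]]), array([-0.04225754,  0.54321911,  1.25790168]))
scene (array([[526.60417325,   0.        , 318.91103187],
       [  0.        , 526.60417325, 239.03415387],
       [  0.        ,   0.        ,   1.        ]]), array([[ 2.76283561e-01,  9.61076139e-01, -2.19811724e-04],
       [ 6.40369148e-01, -1.84259458e-01, -7.45637852e-01],
       [-7.16655251e-01,  2.05866721e-01, -6.66351367e-01]]), array([-0.10782265, -0.2758832 ,  1.82655997]))
```

View pics/top1.png

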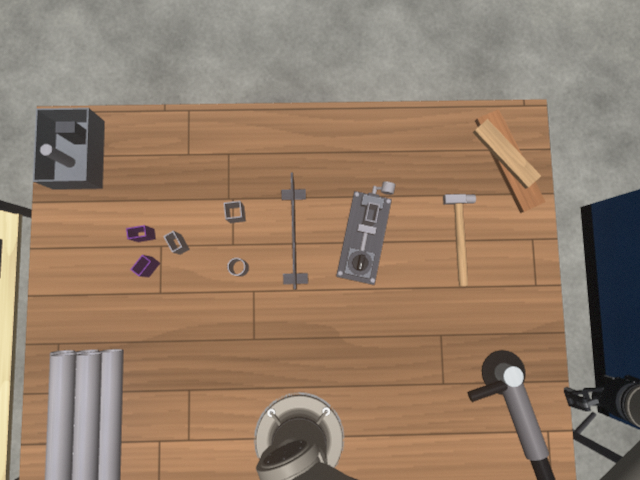

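View pics/scene1.png

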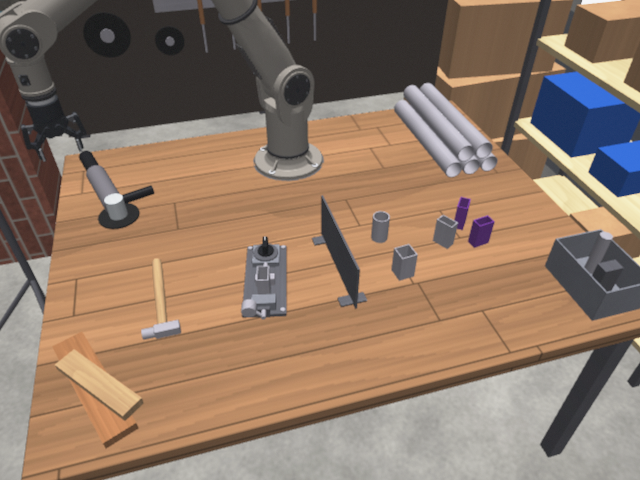

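Top view: the knob is at (360,262), the clamped tube at (372,212), the screen along column 293 and the loose grey rectangular tube at (175,242). The purple look-alikes are at (140,233) and (144,266), the square tube at (233,211) and the round pipe at (237,267).

```bash
python3 - <<'E'
from h import *
D=np.load("/tmp/top.npz"); W=D["W"]; p=D["p"].astype(int)
Z=W[...,2]
def reg(name,u0,u1,v0,v1,z0,z1,f=None):
    m=np.zeros(Z.shape,bool); m[v0:v1,u0:u1]=True; m&=(Z>z0)&(Z<z1)
    if f is not None: m&=f
    q=W[m]; 
    if len(q)<4: print(name,len(q));return
    r=cv2.minAreaRect((q[:,:2]*1000).astype(np.float32)); print(name,len(q),"rect",np.round(r[0],1),np.round(r[1],1),round(r[2],1),"zmed",np.round(np.percentile(q[:,2],[5,50,95]),4))
reg("piece",160,190,228,258,.07,.09)
reg("square",220,247,198,224,.07,.09)
reg("round",225,250,255,280,.07,.09)
reg("purp1",124,157,223,244,.03,.13)
reg("purp2",130,160,253,280,.03,.13)
reg("stub",360,385,200,225,.08,.1)
reg("knobbar",350,372,252,274,.06,.08)
reg("block",340,380,240,285,.022,.04)
reg("base",330,400,185,290,.006,.018)
reg("screen",285,305,170,292,.12,.15)
reg("weight",380,398,178,196,.03,.12)
reg("hammer",440,480,190,290,.01,.06)
E
```

```text
piece 107 rect [534.6 323.8] [51.2 30.4] 27.6 zmed [0.0713 0.08   0.085 ]
square 110 rect [617.2 164.9] [46.1 45.4] 6.4 zmed [0.0719 0.079  0.0841]
round 90 rect [465.2 155.2] [45.8 45.5] 89.7 zmed [0.0727 0.0796 0.0859]
purp1 277 rect [560.9 420.6] [31.9 51.9] 9.8 zmed [0.0342 0.0638 0.082 ]
purp2 310 rect [472.4 407.2] [33.3 52. ] 54.1 zmed [0.0339 0.0632 0.0817]
stub 94 rect [ 601.7 -208. ] [30.6 50.7] 77.2 zmed [0.0812 0.0895 0.0944]
knobbar 86 rect [ 470.2 -176.8] [14.5 40.8] 76.8 zmed [0.0664 0.0738 0.078 ]
block 504 rect [ 480.7 -184.9] [ 83.2 110.1] 77.0 zmed [0.0261 0.0333 0.039 ]
base 2069 rect [ 545.7 -196.4] [196.7 294.1] 88.6 zmed [0.0074 0.0124 0.0165]
screen 306 rect [551.3   2.8] [297.3   6.1] 0.5 zmed [0.1299 0.1402 0.1445]
weight 162 rect [ 673.9 -257.4] [38.1 28.2] 73.6 zmed [0.0479 0.0696 0.0755]
hammer 1064 rect [ 532.7 -456.5] [ 87.9 260.7] 84.5 zmed [0.0148 0.0241 0.0295]
```

```bash
python3 - <<'E'
from h import *
W=np.load("/tmp/top.npz")["W"]
for u,v in[(503,372),(513,376),(525,420),(480,395),(538,455),(580,398),(600,400),(630,400),(495,355)]: print(u,v,np.round(W[v,u],3))
E
```

```text
503 372 [ 0.174 -0.543  0.063]
513 376 [ 0.165 -0.566  0.072]
525 420 [ 0.05  -0.593  0.063]
480 395 [ 0.115 -0.481  0.058]
538 455 [-0.037 -0.62   0.064]
580 398 [ 0.168 -0.587  0.336]
600 400 [ 0.168 -0.617  0.354]
630 400 [ 0.188 -0.618  0.443]
495 355 [ 0.211 -0.546  0.011]
```

```bash
python3 -m pendant '{"translation":[[1,1.6,-0.2],[2,3.2,-0.5],[3,4.8,-0.8],[4,6.4,-1.1],[5,8,-1.4],[6,9.6,-1.6],[7.2,11.5,-1.9],[8.4,13.4,-2.2],[9.6,15.4,-2.6],[10.8,17.3,-3],[11.85,19,-3.2],[11.85,19,-3.2]],"delta_rot":[[0,0,-0.5],[0,0,-1],[0,0,-1.5],[0,0,-2],[0,0,-2.5],[0,0,-3],[0,0,-3.5],[0,0,-4],[0,0,-4.6],[0,0,-5.2],[0,0,-5.6],[0,0,-5.6]]}' 0.5 80
```

```text
clock: 1.6
tcp_pos: [0.4721, -0.1727, 0.1508]
orientation: [-3.121, 0.345, 0.0]
contact_force: [0.2, -0.4, -0.4]
grip_width: 0.0425
gripper_force: 0.0
```

```bash
python3 - <<'E'
from h import *
from scipy.spatial.transform import Rotation as Ro
o=get_obs(); print(o["tcp_pos"],Ro.from_rotvec(o["orientation"]).as_matrix().round(3).tolist(),o["joints"].round(2),o["grip_width"])
c=cam("wrist"); p,d,W=cloud("wrist",c); save(p,"w1.png"); np.savez("/tmp/w1.npz",p=p,d=d,W=W)
Z=W[...,2]
m=(Z>.062)&(Z<.08)&(np.hypot(W[...,0]-.47,W[...,1]+.177)<.03)
q=W[m];print(len(q)); r=cv2.minAreaRect((q[:,:2]*1000).astype(np.float32)); print(r)
E
```

```text
[ 0.47211318 -0.17271571  0.1508189 ] [[0.976, -0.219, 0.0], [-0.219, -0.976, 0.002], [-0.0, -0.002, -1.0]] [ 0.35  0.3  -0.14  2.03  0.06  0.81 -1.62] 0.04250295927909515
1507
((472.5981750488281, -174.85069274902344), (13.941370964050293, 41.20172119140625), 77.26636505126953)
```

View pics/w1.png

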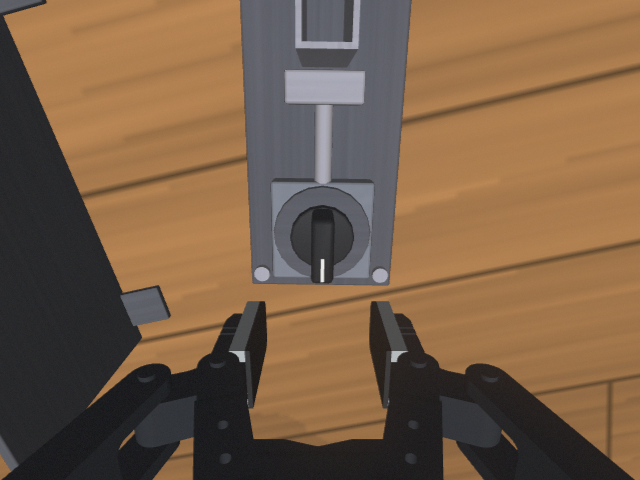

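Wrist view: the bar is at (322,245), in line with the fingers. I'll descend next.

```bash
python3 -m pendant '{"translation":[[0,0,-1],[0,0,-2],[0,0,-3],[0,0,-3.4],[0,0,-3.75],[0,0,-3.75],[0,0,-3.75]],"delta_rot":[[0,0,0],[0,0,0],[0,0,0],[0,0,0],[0,0,0],[0,0,0],[0,0,0]]}'
```

```text
clock: 2.52
tcp_pos: [0.4708, -0.1774, 0.0582]
orientation: [3.121, -0.357, 0.002]
contact_force: [-0.3, 0.3, -0.4]
grip_width: 0.0426
gripper_force: 0.0
```

```bash
python3 -m pendant '{"translation":[[0.05,0.07,-0.05],[0.05,0.07,-0.05],[0.05,0.07,-0.05],[0.05,0.07,-0.05],[0.05,0.07,-0.05],[0.05,0.07,-0.05]],"delta_rot":[[0,0,0],[0,0,0],[0,0,0],[0,0,0],[0,0,0],[0,0,0]]}' 0 80
```

```text
clock: 3.28
tcp_pos: [0.472, -0.1753, 0.0569]
orientation: [-3.121, 0.357, -0.001]
contact_force: [-2.0, 1.9, 6.0]
grip_width: 0.012
gripper_force: 79.4
```

```bash
python3 -m pendant '{"translation":[[0,0,0],[0,0,0],[0,0,0],[0,0,0],[0,0,0],[0,0,0],[0,0,0],[0,0,0],[0,0,0],[0,0,0]],"delta_rot":[[0,0,-1.4],[0,0,-2.8],[0,0,-4.2],[0,0,-5.6],[0,0,-7],[0,0,-8.4],[0,0,-9.6],[0,0,-10.8],[0,0,-11.4],[0,0,-11.4]]}'
```

```text
clock: 4.53
tcp_pos: [0.4722, -0.1752, 0.0569]
orientation: [-2.572, 1.804, -0.001]
contact_force: [-1.2, 1.0, 6.2]
grip_width: 0.012
gripper_force: 79.5
```

```bash
python3 -m pendant '{"translation":[[0,0,0],[0,0,0],[0,0,0],[0,0,1],[0,0,2.5],[0,0,4],[0,0,5.5],[0,0,5.5]],"delta_rot":[[0,0,0],[0,0,0],[0,0,0],[0,0,0],[0,0,0],[0,0,0],[0,0,0],[0,0,0]]}' 0.5
python3 - <<'E'
from h import *
c=cam("wrist"); p,d,W=cloud("wrist",c)
Z=W[...,2]
m=(Z>.062)&(Z<.08)&(np.hypot(W[...,0]-.472,W[...,1]+.175)<.03)
q=W[m];print(len(q), cv2.minAreaRect((q[:,:2]*1000).astype(np.float32)))
print(get_obs()["tcp_pos"])
p,d,W=cloud("top");Z=W[...,2]
for n,u0,u1,v0,v1 in [("stub",360,385,200,225),("knob",345,375,248,278)]:
    m=np.zeros(Z.shape,bool);m[v0:v1,u0:u1]=1;m&=(Z>(.08 if n=="stub" else .066))&(Z<.1);q=W[m];print(n,len(q),cv2.minAreaRect((q[:,:2]*1000).astype(np.float32)))
E
```

```text
clock: 5.52
tcp_pos: [0.4734, -0.1761, 0.1966]
orientation: [-2.57, 1.802, -0.009]
contact_force: [0.5, 0.7, -0.3]
grip_width: 0.0432
gripper_force: 0.0
1068 ((472.3603820800781, -174.9633026123047), (14.045653343200684, 41.21221160888672), 19.2839412689209)
[ 0.47218884 -0.17565115  0.19478214]
stub 67 ((602.0175170898438, -208.0159912109375), (30.388097763061523, 50.38028335571289), 76.4869155883789)
knob 29 ((467.1277160644531, -163.84927368164062), (13.50106143951416, 13.602953910827637), 89.62218475341797)
```

The knob bar is at −70.7°, which is 57.4° (1.0 rad) from where it started, so it has clicked over. Next I'll move over the screen to the loose tube.

```bash
python3 -m pendant '{"translation":[[0,0,1.2],[0.2,1.6,1.6],[0.4,3.5,1.6],[0.6,5.4,1.6],[0.8,7.3,1.6],[1.1,9.2,1.6],[1.4,11.1,1.6],[1.6,13,1.6],[1.9,15,1.6],[2.2,17,1.6],[2.5,19,1.6],[2.5,19.95,1.2]],"delta_rot":[[0,0,0.5],[0,0,2],[0,0,3.8],[0,0,5.6],[0,0,7.4],[0,0,9.2],[0,0,11],[0,0,12.8],[0,0,14.6],[0,0,16.4],[0,0,18.2],[0,0,19.5]]}' 0.65
python3 -m pendant '{"translation":[[0,0,0],[0,0,0],[0,0,0]],"delta_rot":[[0,0,0],[0,0,0],[0,0,0]]}'
python3 - <<'E'
from h import *
from scipy.spatial.transform import Rotation as Ro
c=cam("wrist"); o=get_obs(); p,d,W=cloud("wrist",c); save(p,"w2.png")
Z=W[...,2]; T=o["tcp_pos"]; M=Ro.from_rotvec(o["orientation"]).as_matrix()
print(T,"yaw x",np.degrees(np.arctan2(M[1,0],M[0,0])),M[:,2].round(3),o["joints"].round(2))
m=(Z>.073)&(Z<.087)&(np.hypot(W[...,0]-.5346,W[...,1]-.3238)<.04)
q=W[m];print(len(q), cv2.minAreaRect((q[:,:2]*1000).astype(np.float32)))
E
```

```text
clock: 7.12
tcp_pos: [0.5332, 0.3267, 0.2222]
orientation: [-3.048, -0.756, 0.003]
contact_force: [-0.2, -0.6, -0.0]
grip_width: 0.0555
gripper_force: 0.0
clock: 7.5
tcp_pos: [0.5345, 0.3216, 0.2238]
orientation: [3.052, 0.74, -0.0]
contact_force: [-0.3, 0.1, 0.1]
grip_width: 0.0553
gripper_force: 0.0
[0.53454043 0.32161252 0.22377558] yaw x 27.26649815765031 [ 0.    -0.001 -1.   ] [-0.4   0.42 -0.32  1.67  0.15  1.07 -1.86]
893 ((536.1622924804688, 326.9281311035156), (50.4587516784668, 29.978187561035156), 28.836713790893555)
```

View pics/w2.png

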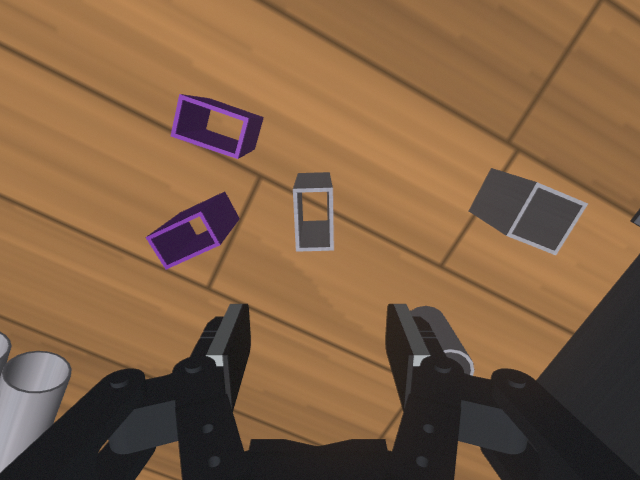

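Wrist view: the loose grey tube is at (313,218) between the fingers' lines. The purple pieces at (210,125) and (190,232) are clear of the finger path.

```bash
python3 -m pendant '{"translation":[[0.05,0.18,-1],[0.05,0.18,-2.3],[0.05,0.18,-3.6],[0.05,0.18,-4.9],[0.05,0.18,-6],[0.05,0.18,-6.8],[0.05,0.18,-7.3],[0.05,0.18,-7.5],[0.05,0.18,-7.5],[0.05,0.18,-7.5]],"delta_rot":[[0,0,0.25],[0,0,0.25],[0,0,0.25],[0,0,0.25],[0,0,0.25],[0,0,0.25],[0,0,0.25],[0,0,0.25],[0,0,0.25],[0,0,0.25]]}'
python3 -m pendant '{"translation":[[0,0,0],[0,0,0],[0,0,0],[0,0,0],[0,0,0],[0,0,0]],"delta_rot":[[0,0,0],[0,0,0],[0,0,0],[0,0,0],[0,0,0],[0,0,0]]}' 0 80
```

```text
clock: 8.8
tcp_pos: [0.5358, 0.3282, 0.0372]
orientation: [-3.043, -0.778, -0.002]
contact_force: [-0.3, 0.0, -0.3]
grip_width: 0.0553
gripper_force: 0.0
clock: 9.55
tcp_pos: [0.5357, 0.3279, 0.0368]
orientation: [3.044, 0.778, 0.001]
contact_force: [-0.6, -1.1, 6.3]
grip_width: 0.0295
gripper_force: 78.6
```

```bash
python3 -m pendant '{"translation":[[0,0,0.5],[0,0,1.5],[0,0,2.7],[0,0,4],[0,0,5.3],[0,0,6.6],[0,0,7.6],[0,0,8],[0,0,8],[0,0,8]],"delta_rot":[[0,0,0],[0,0,0],[0,0,0],[0,0,0],[0,0,0],[0,0,0],[0,0,0],[0,0,0],[0,0,0],[0,0,0]]}'
python3 -m pendant '{"translation":[[0.1,-0.8,0],[0.3,-2.2,0],[0.5,-4,0],[0.7,-6,0],[1,-8,0],[1.3,-10,0],[1.5,-12,0],[1.8,-14,0],[2,-16,0],[2.2,-18,0],[2.4,-19.5,0],[2.6,-20.6,0]],"delta_rot":[[0,0,-0.4],[0,0,-0.9],[0,0,-1.6],[0,0,-2.4],[0,0,-3.2],[0,0,-4],[0,0,-4.8],[0,0,-5.6],[0,0,-6.4],[0,0,-7.2],[0,0,-7.8],[0,0,-8.3]]}'
python3 -m pendant '{"translation":[[0.05,-0.6,0],[0.05,-0.8,0],[0.05,-0.8,0],[0.05,-0.8,0]],"delta_rot":[[0,0,0],[0,0,0],[0,0,0],[0,0,0]]}'
python3 - <<'E'
from h import *
from scipy.spatial.transform import Rotation as Ro
c=cam("wrist"); o=get_obs(); p,d,W=cloud("wrist",c); save(p,"w3.png"); np.savez("/tmp/w3.npz",p=p,d=d,W=W)
T=o["tcp_pos"]; M=Ro.from_rotvec(o["orientation"]).as_matrix()
print(T,"yaw x",np.degrees(np.arctan2(M[1,0],M[0,0])),M[:,2].round(4),o["joints"].round(2),o["contact_force"])
p,d,W=cloud("scene"); save(cv2.resize(p[150:330,180:420],(800,600)),"s3.png"); np.savez("/tmp/s3.npz",p=p,d=d,W=W)
E
```

```text
clock: 10.8
tcp_pos: [0.5346, 0.3273, 0.2348]
orientation: [3.043, 0.778, -0.004]
contact_force: [0.7, -0.2, -2.1]
grip_width: 0.0293
gripper_force: 79.0
clock: 12.3
tcp_pos: [0.5991, -0.1906, 0.2357]
orientation: [3.12, -0.359, -0.002]
contact_force: [0.6, 0.1, -2.1]
grip_width: 0.0294
gripper_force: 79.0
clock: 12.8
tcp_pos: [0.6018, -0.2055, 0.2363]
orientation: [-3.122, 0.347, 0.0]
contact_force: [0.1, 0.1, -1.5]
grip_width: 0.0291
gripper_force: 79.0
[ 0.60176254 -0.20546655  0.23632334] yaw x -12.677226126933299 [-0.e+00  8.e-04 -1.e+00] [ 0.23  0.41  0.    1.65 -0.    1.08 -1.56] [ 0.12148718  0.14488003 -1.51480166]
```

View pics/w3.png

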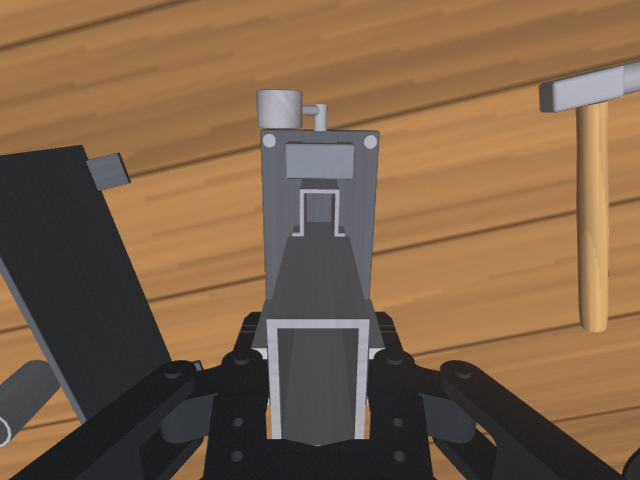

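View pics/s3.png

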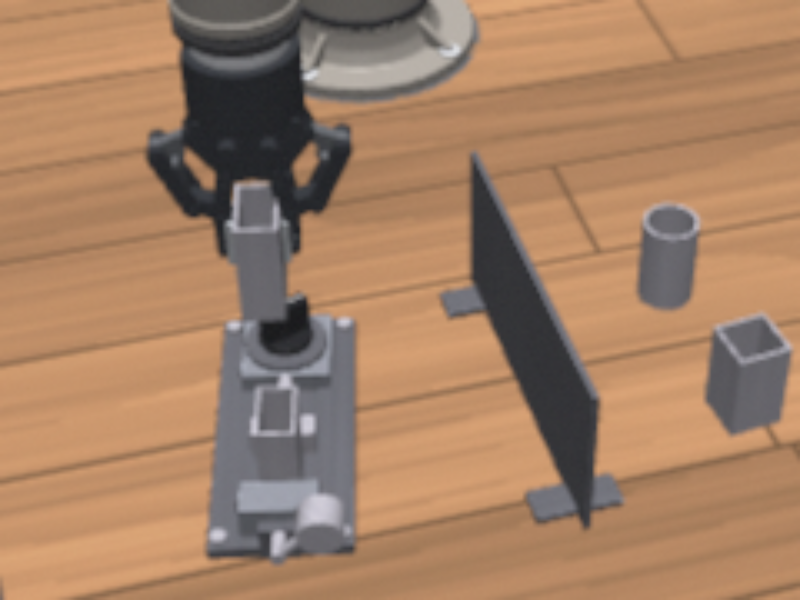

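Wrist view: the held tube's rim has its far corners at (270,322) and (367,322). The stub's far rim is at (300–339,190), roughly centred. I'll compare the two by depth.

```bash
cat > m.py <<'E'
from h import *
import sys
a=np.radians(-13.1); E=np.array([[np.cos(a),np.sin(a)],[-np.sin(a),np.cos(a)]])
def rep(W,reg,n):
    Z=W[...,2]; u0,u1,v0,v1=reg
    R=np.zeros(Z.shape,bool); R[v0:v1,u0:u1]=1
    L=(W[...,:2]-[.602,-.2075])@E.T*1000
    near=R&(abs(L[...,0])<45)&(abs(L[...,1])<28)
    for nm,z0,z1 in((" stubtop",.083,.097),(" piece low",.2-.03+dz,.25+dz),(" piece top",.268+dz,.3+dz)):
        m=near&(Z>z0)&(Z<z1); q=L[m]
        if len(q)<5: print(n,nm,len(q)); continue
        print(n,nm,len(q),"x pct",np.percentile(q[:,0],[1,50,99]).round(1),"y pct",np.percentile(q[:,1],[1,50,99]).round(1),"z",np.percentile(Z[m],[1,50,99]).round(4), "rect",[np.round(v,1) for v in cv2.minAreaRect(q.astype(np.float32))])
dz=float(sys.argv[1]) if len(sys.argv)>1 else 0
E
python3 - <<'E'
exec(open("m.py").read())
W=np.load("/tmp/w3.npz")["W"]; rep(W,(250,390,170,445),"wrist")
W=np.load("/tmp/s3.npz")["W"]; rep(W,(243,275,200,310),"scene")
E
```

```text
wrist  stubtop 547 x pct [-10.4  16.   26.3] y pct [-12.8   1.3  16.7] z [0.0838 0.0891 0.0907] rect [array([7.8, 1.9]), array([37.1, 29.6]), np.float64(0.0)]
wrist  piece low 7101 x pct [-24.6  -6.6  23.7] y pct [-21.9   2.2  24.9] z [0.2001 0.2328 0.2497] rect [array([-0.6,  1.4]), array([49.2, 52.8]), np.float64(0.7)]
wrist  piece top 9293 x pct [-24.5  10.   23.7] y pct [-17.9   2.   22.1] z [0.2682 0.2777 0.2937] rect [array([-0.5,  1.9]), array([49.4, 43.6]), np.float64(0.4)]
scene  stubtop 98 x pct [-24.1   1.   30.7] y pct [-13.9   1.8  15.8] z [0.0831 0.0875 0.0926] rect [array([2.4, 1. ]), array([58.9, 29.7]), np.float64(0.9)]
scene  piece low 317 x pct [-25.1  23.6  28. ] y pct [-22.6   2.5  24.1] z [0.1984 0.23   0.2497] rect [array([ 3.6, -1. ]), array([55.2, 49.6]), np.float64(17.9)]
scene  piece top 241 x pct [-25.8  12.3  26.9] y pct [-26.1  -0.3  27.2] z [0.2682 0.2773 0.2989] rect [array([-0.2,  0.6]), array([54.7, 55.5]), np.float64(86.4)]
```

```bash
python3 -m pendant '{"translation":[[0.08,-0.02,-0.5],[0.08,-0.02,-1.1],[0.08,-0.02,-1.8],[0.08,-0.02,-2.4],[0.08,-0.02,-2.9],[0.08,-0.02,-3.3],[0.08,-0.02,-3.5],[0.08,-0.02,-3.5],[0.08,-0.02,-3.5]],"delta_rot":[[0,0,-0.05],[0,0,-0.05],[0,0,-0.05],[0,0,-0.05],[0,0,-0.05],[0,0,-0.05],[0,0,-0.05],[0,0,-0.05],[0,0,-0.05]]}'
python3 - <<'E'
from h import *
from scipy.spatial.transform import Rotation as Ro
c=cam("wrist"); o=get_obs(); p,d,W=cloud("wrist",c); save(p,"w4.png"); np.savez("/tmp/w4.npz",p=p,d=d,W=W)
M=Ro.from_rotvec(o["orientation"]).as_matrix()
print(o["tcp_pos"],"yaw x",np.degrees(np.arctan2(M[1,0],M[0,0])),M[:,2].round(4),o["contact_force"])
a=np.radians(-13.1); E=np.array([[np.cos(a),np.sin(a)],[-np.sin(a),np.cos(a)]])
L=lambda W:(W[...,:2]-[.602,-.2075])@E.T*1000
l=L(W)[250:445,270:370];z=W[250:445,270:370,2]; b=p[250:445,270:370].min(-1)>130
print("bright rim z",np.percentile(z[b],[5,50,95]).round(4),"x",np.percentile(l[b][:,0],[1,99]).round(1),"y",np.percentile(l[b][:,1],[1,99]).round(1))
p,d,W=cloud("scene"); save(cv2.resize(p[180:330,200:400],(800,600)),"s4.png"); np.savez("/tmp/s4.npz",p=p,d=d,W=W)
l=L(W)
for u in(256,258,260,262,264,266):
    print(u,[(v,*(l[v,u].round(1)),round(float(W[v,u,2])*1000,1)) for v in range(232,296,4)])
E
```

```text
clock: 14.02
tcp_pos: [0.6039, -0.2078, 0.1494]
orientation: [3.121, -0.357, 0.002]
contact_force: [-0.5, -0.2, -1.2]
grip_width: 0.029
gripper_force: 79.0
[ 0.60394632 -0.20779954  0.149355  ] yaw x -13.06121958254519 [ 1.e-03 -3.e-04 -1.e+00] [-0.54907454 -0.2249118  -1.2273291 ]
bright rim z [nan nan nan] x [nan nan] y [nan nan]
256 [(232, np.float64(14.1), np.float64(-1.6), 232.2), (236, np.float64(-19.1), np.float64(-6.1), 191.1), (240, np.float64(-20.3), np.float64(-7.2), 177.5), (244, np.float64(-18.6), np.float64(-8.1), 166.2), (248, np.float64(-15.6), np.float64(-8.7), 156.0), (252, np.float64(28.1), np.float64(-4.9), 183.7), (256, np.float64(28.4), np.float64(-5.9), 171.4), (260, np.float64(29.7), np.float64(-6.8), 159.7), (264, np.float64(28.4), np.float64(-7.9), 145.5), (268, np.float64(27.7), np.float64(-9.1), 131.7), (272, np.float64(25.9), np.float64(-10.3), 116.6), (276, np.float64(11.7), np.float64(-13.1), 88.4), (280, np.float64(23.5), np.float64(-12.8), 86.7), (284, np.float64(28.4), np.float64(-13.3), 77.8), (288, np.float64(-23.4), np.float64(-20.8), 8.3), (292, 
[... 3327 characters left out ...]
 224.0), (240, np.float64(14.7), np.float64(19.3), 207.6), (244, np.float64(18.6), np.float64(18.8), 198.8), (248, np.float64(12.7), np.float64(17.4), 180.9), (252, np.float64(14.3), np.float64(16.7), 169.7), (256, np.float64(16.2), np.float64(16.0), 158.6), (260, np.float64(8.6), np.float64(14.5), 138.3), (264, np.float64(21.2), np.float64(14.7), 137.3), (268, np.float64(27.0), np.float64(14.4), 129.8), (272, np.float64(25.5), np.float64(13.3), 114.9), (276, np.float64(-19.4), np.float64(8.3), 55.4), (280, np.float64(27.0), np.float64(11.6), 88.9), (284, np.float64(27.3), np.float64(10.7), 75.3), (288, np.float64(28.2), np.float64(9.8), 62.1), (292, np.float64(29.6), np.float64(9.0), 49.2)]
```

View pics/s4.png

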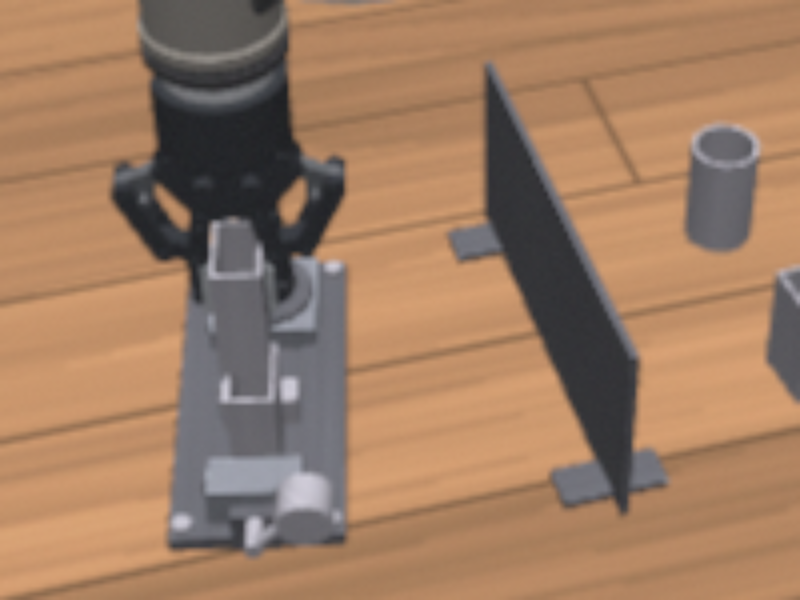

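View pics/w4.png

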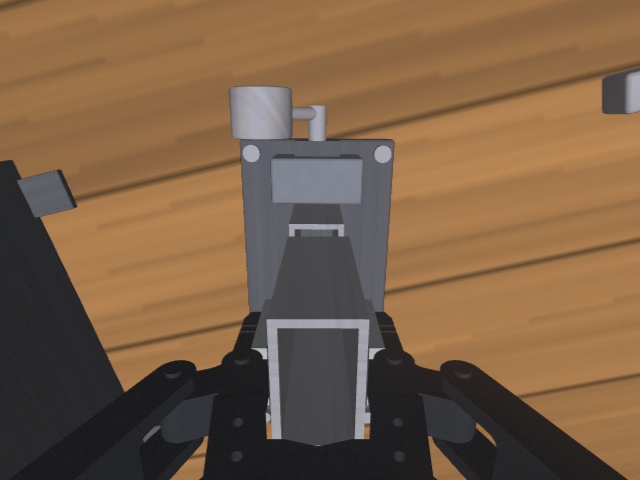

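Scene view: the held tube is over the stub and the front faces match in depth (27.7 vs 27.5 mm). Wrist view: the stub's far rim spans columns 289–343 at row 226, and the tube's lower far edge is at row 237. I'll check sideways alignment.

```bash
python3 - <<'E'
from h import *
D=np.load("/tmp/w4.npz"); W=D["W"];p=D["p"].astype(int)
a=np.radians(-13.1); E=np.array([[np.cos(a),np.sin(a)],[-np.sin(a),np.cos(a)]])
L=(W[...,:2]-[.602,-.2075])@E.T*1000; Z=W[...,2]*1000
for v in (226,230,238,241,244,250,260,270):
    r=[(u,L[v,u],Z[v,u]) for u in range(270,375) if Z[v,u]>(80 if v<236 else 100)]
    print(v,r[0][0],r[-1][0],"y",r[0][1][1].round(1),r[-1][1][1].round(1),"mid",round((r[0][1][1]+r[-1][1][1])/2,2),"x",np.median([q[1][0] for q in r]).round(1),"z",np.median([q[2] for q in r]).round(1))
for u in (300,316,330):print(u,[(v,L[v,u,0].round(1),Z[v,u].round(1)) for v in range(222,244,2)])
for v in(322,326):
    print("rim",v,[(u,L[v,u].round(1),Z[v,u].round(1)) for u in(271,300,320,340,365)])
print(get_obs()["tcp_pos"])
E
```

```text
226 289 343 y 16.4 -13.0 mid 1.68 x 24.6 z 89.2
230 289 343 y 16.5 -12.9 mid 1.77 x 22.3 z 89.2
238 287 349 y 15.4 -14.3 mid 0.55 x 26.0 z 115.1
241 286 349 y 15.6 -14.0 mid 0.79 x 25.9 z 119.7
244 286 350 y 15.2 -14.1 mid 0.55 x 25.9 z 123.9
250 284 352 y 15.4 -14.3 mid 0.55 x 25.9 z 132.2
260 282 354 y 15.2 -14.2 mid 0.53 x 25.9 z 144.4
270 279 356 y 15.4 -14.0 mid 0.69 x 25.9 z 155.0
300 [(222, np.float64(25.4), np.float64(84.2)), (224, np.float64(25.6), np.float64(89.0)), (226, np.float64(24.8), np.float64(90.1)), (228, np.float64(23.3), np.float64(88.9)), (230, np.float64(0.6), np.float64(16.3)), (232, np.float64(-0.7), np.float64(17.1)), (234, np.float64(-2.3), np.float64(17.1)), (236, np.float64(25.9), np.float64(111.9)), (238, np.float64(25.8), np.float64(114.8)), (240, np.float64(26.3), np.float64(119.3)), (242, np.float64(26.1), np.float64(121.7))]
316 [(222, np.float64(26.0), np.float64(86.2)), (224, np.float64(25.9), np.float64(89.8)), (226, np.float64(24.2), np.float64(88.0)), (228, np.float64(23.2), np.float64(88.6)), (230, np.float64(-0.8), np.float64(11.5)), (232, np.
[... 564 characters left out ...]
 np.float64(25.9), np.float64(111.7)), (238, np.float64(26.0), np.float64(115.1)), (240, np.float64(26.0), np.float64(118.2)), (242, np.float64(25.7), np.float64(120.5))]
rim 322 [(271, array([24.4, 14.3]), np.float64(191.4)), (300, array([24.4,  5.8]), np.float64(191.3)), (320, array([24.9, -0.1]), np.float64(192.1)), (340, array([25. , -5.9]), np.float64(192.4)), (365, array([ 24.7, -13.2]), np.float64(191.8))]
rim 326 [(271, array([23. , 14.3]), np.float64(191.3)), (300, array([23.5,  5.7]), np.float64(192.1)), (320, array([23.7, -0.1]), np.float64(192.4)), (340, array([23.8, -5.9]), np.float64(192.5)), (365, array([ 23.8, -13.2]), np.float64(192.5))]
[ 0.60390416 -0.20780801  0.14938704]
```

```bash
python3 -m pendant '{"translation":[[0.01,0.04,-0.1],[0.01,0.04,-0.25],[0.01,0.04,-0.4],[0.01,0.04,-0.5],[0.01,0.04,-0.56],[0.01,0.04,-0.56],[0.01,0.04,-0.56],[0.01,0.04,-0.56],[0.01,0.04,-0.56],[0.01,0.04,-0.56]],"delta_rot":[[0,0,0],[0,0,0],[0,0,0],[0,0,0],[0,0,0],[0,0,0],[0,0,0],[0,0,0],[0,0,0],[0,0,0]]}'
python3 - <<'E'
from h import *
o=get_obs(); print(o["tcp_pos"],abs(o["qvel"]).max())
c=cam("wrist");p,d,W=cloud("wrist",c); save(p,"w5.png")
a=np.radians(-13.1); E=np.array([[np.cos(a),np.sin(a)],[-np.sin(a),np.cos(a)]])
L=(W[...,:2]-[.602,-.2075])@E.T*1000; Z=W[...,2]*1000
print([(v,L[v,316,0].round(1),Z[v,316].round(1)) for v in range(206,250,2)])
for v in range(214,256,4):
    r=[u for u in range(265,375) if Z[v,u]>80]
    if r: print(v,r[0],r[-1],"ymid",((L[v,r[0],1]+L[v,r[-1],1])/2).round(2),"z",np.median(Z[v,r]).round(1))
E
```

```text
clock: 15.38
tcp_pos: [0.6038, -0.2067, 0.1349]
orientation: [3.121, -0.357, 0.0]
contact_force: [-0.4, 0.6, -1.9]
grip_width: 0.0295
gripper_force: 79.0
[ 0.60383027 -0.20669809  0.13487214] 0.001592322105190425
[(206, np.float64(27.4), np.float64(40.9)), (208, np.float64(25.8), np.float64(39.5)), (210, np.float64(25.9), np.float64(45.0)), (212, np.float64(25.9), np.float64(50.2)), (214, np.float64(25.8), np.float64(54.6)), (216, np.float64(26.1), np.float64(60.6)), (218, np.float64(26.1), np.float64(65.3)), (220, np.float64(26.2), np.float64(69.7)), (222, np.float64(25.8), np.float64(72.8)), (224, np.float64(25.8), np.float64(76.6)), (226, np.float64(25.6), np.float64(80.0)), (228, np.float64(25.6), np.float64(83.5)), (230, np.float64(25.6), np.float64(87.3)), (232, np.float64(25.5), np.float64(90.5)), (234, np.float64(24.1), np.float64(89.5)), (236, np.float64(25.5), np.float64(97.1)), (238, np.float64(25.4), np.float64(100.1)), (240, np.float64(25.2), np.float64(102.6)), (242, np.float64(25.1), np.float64(105.2)), (244, np.float64(25.8), np.float64(110.2)), (246, np.float64(25.6), np.float64(112.5)), (248, np.float64(25.8), np.float64(115.7))]
226 290 346 ymid 1.65 z 80.8
230 289 347 ymid 1.66 z 88.2
234 289 347 ymid 1.7 z 89.2
238 288 349 ymid 1.4 z 100.5
242 286 350 ymid 1.7 z 106.5
246 285 351 ymid 1.6 z 112.2
250 284 352 ymid 1.65 z 117.7
254 283 353 ymid 1.68 z 122.7
```

The tubes are aligned to within about 1 mm, the gap is about 7–8 mm and the arm is at rest, so I'm handing in.

```bash
python3 -c "from bench import *; print(hand_in())"
```

```text
the job is handed in; nothing more can be done
None
```

I handed the job in with the knob clicked over at about 1.0 rad and the matching tube still gripped upright above the clamped one, about 7–8 mm clear and lined up to about 1 mm; hand-in gave no verdict.

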